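Sweep the mounted filters through the gate into the drop slot

ROBOT

A 6-joint arm with a two-finger parallel gripper is mounted at the origin on the work surface. World frame = base frame: x ahead of the robot, y to its left, z up, the work surface at z = 0. Lengths are in m, angles in rad, forces in N, time in s.
With the tool pointing down it reaches from about 0.275 to 0.825 m from the base axis. Payload 5.2 kg.
Tool frame: the origin (TCP) lies on the mounting face of the last link; the fingertips stand 186 mm ahead of it and the grasp point (between the pads) lies 167 mm ahead of it (robot.pinch_z is the distance from the TCP to the grasp point, in m); z points along the fingers, y is the direction in which the jaws open and shut (so a half turn about z gives the same grasp; the last joint's range is limited). The gripper opens to 93 mm and grips with 3 to 60 N. Pads are 15 mm wide; open, the fingers measure 128 mm over their backs; the gripper's body (75 mm by 188 mm) begins 65 mm behind the grasp point.
Start: joints at [0.929, 0.259, 1.535, -0, 1.348, -0.203], TCP at [0.234, 0.498, 0.405] pointing down, gripper open.
Joint ranges: [-3.14, 3.14], [-0.91, 2.08], [0.19, 2.58], [-1.22, 4.36], [0.22, 2.71], [-3.12, 3.12]. Speed limits (rad/s): [2.57, 2.57, 3.14, 3.14, 3.14, 3.14].

INTERFACE

Orientations are given as a 3x3 rotation matrix whose columns are the frame's x, y, z axes.
In Python, from rig import robot gives the robot as it stands. The module is installed in compiled form; this text tells all that it offers. Calls block until the motion is done:
- robot.reach(position, orientation): joint-space move of the TCP to a pose.
- robot.servo_line(position, orientation=None, speed=0.15, threshold=None): straight line of the TCP; orientation=None keeps the orientation; speed is the mean speed in m/s. With threshold (N) it stops when the force on the tool has changed by that much, and returns True; else False.
- robot.movej(angles): joint-space move.
- robot.gripper_to(opening, force=None): finger opening in m; force is the grip in N (None keeps the last); returns when the fingers have stopped.
- robot.pause(seconds).
- robot.ik(position, orientation): joint angles nearest the present ones, or None.
- robot.get_state(): the state.
- robot.snapshot(name): name is "side" or "top"; returns a dict with "color" (420x560x3 uint8, red, green, blue), "intrinsics" (3x3 intrinsics, pixels), "rvec" (rotation vector, rad) and "tvec" (3), from world to camera coordinates, as OpenCV has them. Camera axes: x right, y down, z forward; pixel columns grow to the right and rows downward; lengths in m; the calibration is good to about 2 mm. A picture is of the moment at which its call begins. There is no depth.
A pose or a line that the arm cannot do raises robot.PlanningError and nothing moves.
- robot.job_done(): hands the job in, once; it reports no verdict.
The state is a dict: "time_s": time; "joints": joint angles; "dq": joint speeds; "joint_efforts": joint torques, N m; "tcp_pos": TCP position; "orientation": TCP orientation; "wrist_force": force on the tool from outside, world axes, zero at the start; "torque": the same for the moment, N m; "width": finger opening in m.
Only numpy, scipy, OpenCV 4.12 (cv2) and the standard library are available. Lean on these libraries where they do the work, as an engineer would, in place of code of your own. Each camera call takes 0.05 s, during which the arm holds its last target. There are 200 camera calls.

TASK

Push the three flat round filters across the white inspection tray and out through the gap in its wall, one after another, so that all three end up down in the drop slot behind the gap. Only slide them with the fingertips, never lift them, and leave the microscope objective and the little oil bottle standing where they are on the tray. Finish with the hand clear of everything.

Things in the scene. Friction and masses are not known exactly. Their poses are not given: they have to be found in the camera images.
- tray: White inspection tray fixed to the table; its flat white deck is 70 mm above the table. Origin: on the table under the middle of the gate, at the deck-side face of the gate wall; x points out through the gate to the drop slot, y along the wall, z up. Deck: x -190 to +3 mm, y -151 to +151 mm, with 8 mm high rims at sides and back. Filters, objective and bottle stand on it in any arrangement.
- gate (a point): Middle of the gate at deck height, in the deck-side face of the wall; axes as the tray. The gate is a gap 44 mm wide (y -22 to +22) in the wall, which is 4 mm thick and 14 mm high above the deck. The deck ends 3 mm past this point: a filter whose centre is pushed several mm past that edge tips and drops. The deck within 60 mm of the gate's middle is clear at the start.
- slot (a point): Middle of the drop slot's floor; axes as the tray. The slot is an open grey pit right behind the gate, tray x 3 to 78 mm, y -34 to +34 mm, floor 6 mm above the table (64 mm below the deck); side walls reach 73 mm and the end wall 80 mm above the table. It takes all three filters, lying or leaning in any way.
- middle (a point): Middle of the five places on the deck, at deck height. At the start the three filters, the objective and the bottle take, in any order, five places at tray (x, y) in mm of about (-52, +90), (-125, +70), (-132, 0), (-125, -70), (-52, -90), each up to 8 mm off. This point is at (-97, 0).
- filter_a: Ring-mounted optical filter: flat round disc 32 mm in diameter, 8 mm thick, dark steel ring with a pale glass face, about 20 g, lying flat and loose on the tray's deck. Origin: centre of its underside; z is its axis.
- filter_b: Ring-mounted optical filter: flat round disc 32 mm in diameter, 8 mm thick, dark steel ring with a pale glass face, about 20 g, lying flat and loose on the tray's deck. Origin: centre of its underside; z is its axis.
- filter_c: Ring-mounted optical filter: flat round disc 32 mm in diameter, 8 mm thick, dark steel ring with a pale glass face, about 20 g, lying flat and loose on the tray's deck. Origin: centre of its underside; z is its axis.
- objective: Microscope objective standing loose on the deck: bright metal barrel 25 mm in diameter, 45 mm tall, narrowing to the top. Origin: centre of its underside, z up. To be left alone.
- oil_bottle: Small grey oil bottle with a black cap standing loose on the deck, 27 mm in diameter, 48 mm tall. Origin: centre of its underside, z up. To be left alone.
There are look-alikes about, which are no part of the job. What is shaped like the filter_b but turquoise is not meant.

How it is judged:
By the outcome, as a careful person would: the job done as asked, in the order asked, and still so for the second after the job is handed in, with the robot touching nothing.
It also fails if it takes over 67 s, if anything falls off the work surface, if the arm or the gripper's body presses on something with over 40 N, if the wrist force passes 120 N, or if a joint passes its speed limit or range.

## Working session

There is one attempt and no reset: what is moved stays moved. The work goes in short steps, each a Python script; the robot and the scene stay as the last script left them, time stands still between calls to the robot, and variables do not carry over. Pictures are saved under pics/ and viewed, about 8 in all and at most 12, crops included, and the job is handed in when it is done.

```bash
mkdir -p pics
python3 - <<'E'
from rig import robot
import cv2,pickle
for n in("top","side"):
    s=robot.snapshot(n); pickle.dump(s,open(n+".pkl","wb"))
    cv2.imwrite(f"pics/{n}0.png",s["color"][:,:,::-1]); print(s["intrinsics"],s["rvec"],s["tvec"])
print(robot.get_state())
E
```

```text
[[407.71164899   0.         280.32400332]
 [  0.         407.71164899 205.60166731]
 [  0.           0.           1.        ]] [ 2.15750489 -2.10600176  0.21859561] [-0.05992789  0.60722209  0.63009181]
[[408.26131484   0.         276.2373858 ]
 [  0.         408.26131484 209.40218513]
 [  0.           0.           1.        ]] [ 2.40861715 -0.23897636  0.0862293 ] [-0.58387458  0.13043776  0.6557684 ]
{'time_s': 0.1, 'joints': array([ 9.29179440e-01,  2.59269506e-01,  1.53592744e+00, -1.64265983e-06,
        1.34797795e+00, -2.02784107e-01]), 'dq': array([-0.00250697, -0.00052225, -0.00342474,  0.00071272,  0.00014951,
       -0.00043934]), 'joint_efforts': array([ 2.10064616e-03, -4.38211513e+01, -2.84643692e+01,  7.20559037e-02,
        3.63220519e-02, -8.23006303e-06]), 'tcp_pos': array([0.23355061, 0.4977579 , 0.40401947]), 'orientation': array([[-9.05248217e-01,  4.24882069e-01, -9.45674269e-04],
       [ 4.24883003e-01,  9.05247383e-01, -1.26853792e-03],
       [ 3.17090140e-04, -1.55014261e-03, -9.99998748e-01]]), 'wrist_force': array([-0.21212753,  0.13435976,  0.26702987]), 'torque': array([-0.03076452,  0.02976488,  0.01509032]), 'width': 0.09275693775458994}
```

View pics/top0.png

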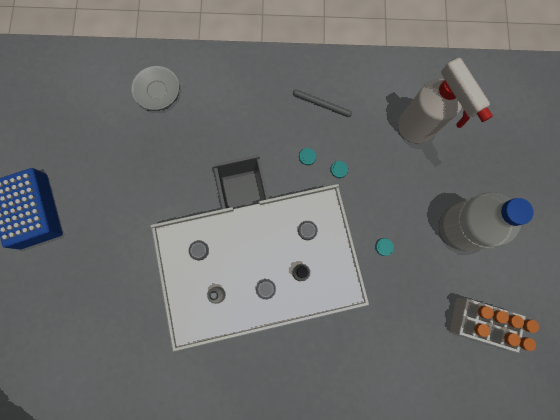

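View pics/side0.png

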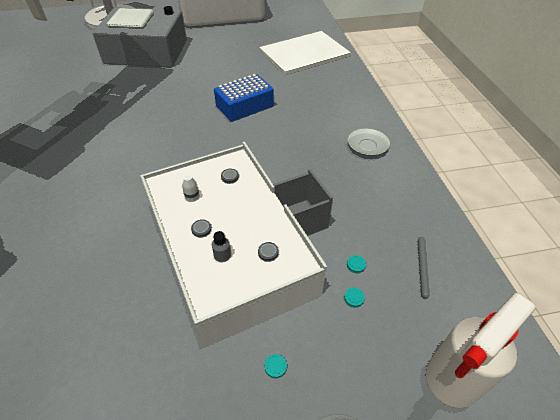

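The top view shows filters at (199,250), (307,230) and (265,289), the objective at (216,295), the bottle at (301,271), and the gate near (247,206). The turquoise discs are decoys. Next I'll convert these to positions.

```bash
cat > h.py <<'E'
import numpy as np,cv2,pickle
def cast(s,uv,z):
    R=cv2.Rodrigues(np.array(s["rvec"]))[0];C=-R.T@np.array(s["tvec"]).ravel()
    uv=np.atleast_2d(uv).astype(float)
    d=np.c_[uv,np.ones(len(uv))]@np.linalg.inv(s["intrinsics"]).T@R
    return C+d*((z-C[2])/d[:,2])[:,None]
def blobs(s):
    """dark blobs inside the white tray: (centroid, area)"""
    g=cv2.cvtColor(s["color"],cv2.COLOR_RGB2GRAY)
    w=(g>185).astype(np.uint8)
    n,l,st,c=cv2.connectedComponentsWithStats(w)
    k=l[int(s.get("seed",(270,240))[1]),int(s.get("seed",(270,240))[0])]
    w=(l==k).astype(np.uint8)
    cs,hi=cv2.findContours(w,cv2.RETR_CCOMP,cv2.CHAIN_APPROX_NONE)
    out=max(cs,key=cv2.contourArea)
    return out,[(np.array(cv2.minEnclosingCircle(c)[0]),np.mean(c[:,0],axis=0),cv2.contourArea(c)) for c,h in zip(cs,hi[0]) if h[3]>=0 and cv2.contourArea(c)>60]
E
python3 - <<'E'
from h import *
for n,seed in(("top",(240,260)),("side",(240,210))):
    s=pickle.load(open(n+".pkl","rb")); s["seed"]=seed
    R=cv2.Rodrigues(s["rvec"])[0];print(n,"cam",-R.T@s["tvec"])
    o,b=blobs(s)
    p=cast(s,o[:,0],.070)[:,:2]
    r=cv2.minAreaRect((p*1000).astype(np.float32));print(r,cv2.boxPoints(r).round(1).tolist())
    for e,c,a in b: print(e.round(1),c.round(1),a,cast(s,c,.076)[0].round(4))
s=pickle.load(open("top.pkl","rb"))
im=s["color"][145:355,140:380,::-1]
cv2.imwrite("pics/crop.png",cv2.resize(im,None,fx=3.3,fy=2.85*1,interpolation=cv2.INTER_CUBIC))
E
```

```text
top cam [ 0.48108181 -0.03432568  0.73260341]
((629.5970458984375, -56.62115478515625), (718.4716796875, 1022.06982421875), 2.167640447616577) [[251.3000030517578, 440.5], [289.8999938964844, -580.9000244140625], [1007.9000244140625, -553.7000122070312], [969.2000122070312, 467.6000061035156]]
side cam [ 0.50865621 -0.44400221  0.57626958]
((505.4859619140625, -4.9334869384765625), (197.05917358398438, 315.3573303222656), 14.134161949157715) [[371.3999938964844, 123.9000015258789], [448.3999938964844, -181.89999389648438], [639.5, -133.8000030517578], [562.5, 172.0]]
[268.  251.7] [268.  251.4] 372.0 [ 0.5649 -0.0907  0.076 ]
[219.5 246.5] [221.4 246.6] 548.0 [ 0.4974 -0.0681  0.076 ]
[201.2 227.9] [201.2 227.9] 338.5 [ 0.4702 -0.0256  0.076 ]
[150. 193.] [150.  192.8] 74.5 [0.3908 0.0686 0.076 ]
[191.3 189.6] [190.9 190.2] 371.5 [0.4593 0.0608 0.076 ]
[229.8 176. ] [229.4 175.7] 259.5 [0.528  0.0833 0.076 ]
```

View pics/crop.png

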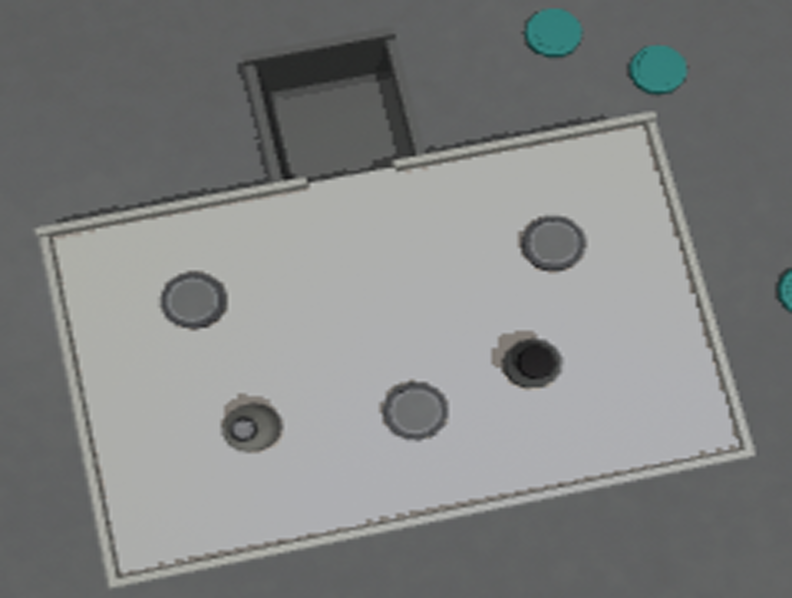

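The crop shows the gap ends at crop pixels (306,185) and (396,167), and the tray outline is clean. I'll fit the outline next.

```bash
cat >> h.py <<'E'
def dark(s):
    """tray outline and dark spots inside it (top view)"""
    g=cv2.cvtColor(s["color"],cv2.COLOR_RGB2GRAY)
    t=np.zeros_like(g); cv2.fillConvexPoly(t,np.array([[148,222],[340,182],[373,306],[172,354]]),255)
    w=((g>132)&(t>0)).astype(np.uint8)
    o=max(cv2.findContours(w,cv2.RETR_EXTERNAL,cv2.CHAIN_APPROX_NONE)[0],key=cv2.contourArea)
    f=np.zeros_like(g);cv2.drawContours(f,[o],-1,1,-1)
    d=cv2.morphologyEx(((f>0)&(w==0)).astype(np.uint8),cv2.MORPH_OPEN,np.ones((5,5)))
    sp=[(np.array(cv2.minEnclosingCircle(c)[0]),cv2.minEnclosingCircle(c)[1]) for c in cv2.findContours(d,cv2.RETR_EXTERNAL,cv2.CHAIN_APPROX_NONE)[0] if cv2.contourArea(c)>50]
    return o,sp
E
python3 - <<'E'
from h import *
s=pickle.load(open("top.pkl","rb"))
o,sp=dark(s);o=o[:,0].astype(float)
cor=np.array([[151.5,226.4],[338.5,185.4],[368.2,304],[174,350]])
L=[]
for i in range(4):
    a,b=cor[i],cor[(i+1)%4];u=(b-a)/np.linalg.norm(b-a);n=np.array([-u[1],u[0]])
    t=(o-a)@u;d=(o-a)@n;ln=np.linalg.norm(b-a)
    q=o[(abs(d)<4)&(t>8)&(t<ln-8)]
    if i==0:q=q[(abs((q-a)@u/ln-.51)>.15)]
    z=.084 if i==0 else .078
    p=cast(s,q,z)[:,:2].astype(np.float32)
    vx,vy,x,y=cv2.fitLine(p,cv2.DIST_HUBER,0,.01,.01).ravel();L.append((x,y,vx,vy));print(i,len(q),np.degrees(np.arctan2(vy,vx)))
def X(l,m):
    k=np.linalg.solve(np.c_[l[2:],-np.array(m[2:])],np.array(m[:2])-l[:2]);return np.array(l[:2])+k[0]*np.array(l[2:])
P=[X(L[i],L[(i+1)%4]) for i in range(4)] # FR,BR,BL,FL
print(np.round(P,4),[np.linalg.norm(P[i]-P[(i+1)%4]).round(4) for i in range(4)])
ex=np.mean([P[0]-P[1],P[3]-P[2]],axis=0);ey=P[3]-P[0];th=np.arctan2(ex[1],ex[0]);th2=np.arctan2(ey[1],ey[0])-np.pi/2
print(np.degrees([th,th2]))
T=(th+2*th2)/3
fr=(P[0]+P[3])/2; org=fr-.004*np.array([np.cos(T),np.sin(T)])
print("org",org)
R=np.array([[np.cos(T),-np.sin(T)],[np.sin(T),np.cos(T)]])
g=cast(s,[[232.7,209.9],[260,203.6]],.084)[:,:2];print("gap",((g-org)@R*1000).round(1))
pickle.dump((org,T),open("tray.pkl","wb"))
for c,r in sp:
    p=cast(s,c,.076)[0,:2];print(c.round(1),round(r,1),p.round(4),((p-org)@R*1000).round(1))
# side cross-check
s=pickle.load(open("side.pkl","rb"));
for c in([268,251.4],[201.2,227.9],[229.4,175.7]):
    p=cast(s,c,.076)[0,:2];print("side",((p-org)@R*1000).round(1))
E
```

```text
0 116 -75.89412
1 191 14.394312
2 383 -75.95963
3 295 14.493834
[[ 0.6348 -0.1386]
 [ 0.4528 -0.1853]
 [ 0.3787  0.1109]
 [ 0.5603  0.1579]] [np.float32(0.1879), np.float32(0.3053), np.float32(0.1875), np.float32(0.3057)]
[14.444027 14.105863]
org [0.593679   0.00866175]
gap [[  6.4  22.2]
 [  6.8 -22.9]]
[215.1 293.5] 10.0 [0.4619 0.0543] [-116.5   76.6]
[265.1 288.7] 10.6 [ 0.4711 -0.0238] [-126.8   -1.4]
[298.8 270.8] 11.1 [ 0.5001 -0.0767] [-111.7  -59.8]
[198.5 250. ] 10.4 [0.5293 0.0843] [-43.8  89.2]
[306.5 230.1] 10.4 [ 0.5657 -0.0883] [-51.  -87.2]
side [-52.3 -89.2]
side [-128.1   -2.8]
side [-45.4  88.5]
```

Run:
```python
from h import *
org,T=pickle.load(open("tray.pkl","rb"));R=np.array([[np.cos(T),-np.sin(T)],[np.sin(T),np.cos(T)]])
def prof(n,z,xs,ys):
    s=pickle.load(open(n+".pkl","rb"));g=cv2.cvtColor(s["color"],cv2.COLOR_RGB2GRAY)
    X,Y=np.meshgrid(xs,ys);p=np.c_[X.ravel(),Y.ravel()]/1000@R.T+org
    q=cv2.projectPoints(np.c_[p,np.full(len(p),z)],s["rvec"],s["tvec"],s["intrinsics"],None)[0].reshape(X.shape+(2,)).astype(np.float32)
    return cv2.remap(g,q[...,0],q[...,1],cv2.INTER_LINEAR)
print("front top",); a=prof("top",.084,np.arange(-10,20,1.5),np.r_[np.arange(-130,-35,4),np.arange(40,130,4)]); print(np.arange(-10,20,1.5).tolist());print(np.median(a[:24],0),np.median(a[24:],0))
print("back"); x=np.arange(-200,-175,1.5);a=prof("top",.078,x,np.arange(-130,130,4));print(x.tolist(),np.median(a,0))
print("gap y"); y=np.arange(-32,33,2.);a=prof("top",.084,np.arange(3,8,1.),y);print(y.tolist(),np.median(a,1))
print("front side"); x=np.arange(-10,20,1.5);a=prof("side",.084,x,np.arange(-110,-40,4));print(np.median(a,0))
print("sides");y=np.arange(-165,-140,1.5);a=prof("top",.078,np.arange(-150,-20,4),y);print(y.tolist(),np.median(a,1));a=prof("top",.078,np.arange(-150,-20,4),-y);print(np.median(a,1))
```

```text
front top
[-10.0, -8.5, -7.0, -5.5, -4.0, -2.5, -1.0, 0.5, 2.0, 3.5, 5.0, 6.5, 8.0, 9.5, 11.0, 12.5, 14.0, 15.5, 17.0, 18.5]
[174.  174.  174.  174.  174.  174.  174.  174.  173.  167.  125.5 100.5
 140.5 164.  143.   84.   71.   93.5  98.   98. ] [174. 174. 174. 174. 174. 174. 174. 174. 174. 170. 133.  98. 130. 161.
 150.  96.  67.  86.  99.  99.]
back
[-200.0, -198.5, -197.0, -195.5, -194.0, -192.5, -191.0, -189.5, -188.0, -186.5, -185.0, -183.5, -182.0, -180.5, -179.0, -177.5, -176.0] [ 98.  98.  98.  98.  98.  98.  98.  98. 102. 132. 170. 166. 127. 129.
 165. 174. 174.]
gap y
[-32.0, -30.0, -28.0, -26.0, -24.0, -22.0, -20.0, -18.0, -16.0, -14.0, -12.0, -10.0, -8.0, -6.0, -4.0, -2.0, 0.0, 2.0, 4.0, 6.0, 8.0, 10.0, 12.0, 14.0, 16.0, 18.0, 20.0, 22.0, 24.0, 26.0, 28.0, 30.0, 32.0] [132. 138. 129. 122. 127. 146. 172. 174. 173. 174. 174. 174. 173. 174.
 174. 174. 173. 174. 174. 174. 174. 174. 174. 173. 173. 174. 174. 148.
 121. 125. 125. 130. 120.]
front side
[238.5 239.  239.  239.  239.  241.  244.  217.  133.  105.5 111.5 157.
 223.5 230.  161.   67.   51.5  58.   60.5  58.5]
sides
[-165.0, -163.5, -162.0, -160.5, -159.0, -157.5, -156.0, -154.5, -153.0, -151.5, -150.0, -148.5, -147.0, -145.5, -144.0, -142.5, -141.0] [ 99.  99.  99.  99.  99.  99. 103. 137. 166. 157. 114. 117. 166. 174.
 175. 175. 175.]
[100. 100.  99. 100. 100. 103. 124. 158. 159. 123. 113. 160. 173. 173.
 173. 173. 173.]
```

Both views agree: the front wall lies 7.5 mm further out than the first fit, and y is right. With that shift the filters are at about (-134,-1), (-51,89) and (-58,-87), all within 8 mm of their nominal places. I'll push the middle one first, cradled between two slightly open fingertips, and check partway.

```bash
cat >> h.py <<'E'
from rig import robot
org,T=pickle.load(open("tray.pkl","rb"))
R2=np.array([[np.cos(T),-np.sin(T)],[np.sin(T),np.cos(T)]]); org=org+R2@[.0075,0]
OFF=21.4; LOW=.0735+.186; HIGH=.150+.186
def W(p,z): return np.r_[R2@(np.array(p)/1000)+org,z]
def ori(phi):
    best=None
    for a in(phi+T,phi+T+np.pi):
        c,s=np.cos(a),np.sin(a); O=np.array([[c,s,0],[s,-c,0],[0,0,-1.]])
        q=robot.ik(W((-60,0),HIGH),O)
        if q is not None and(best is None or abs(q[5])<best[0]): best=(abs(q[5]),O)
    return best[1]
def push(p0,p1,phi,speed=.07,back=8,lift=True):
    """slide filter centre from p0 to p1 (tray mm), tool face along phi (tray)"""
    O=ori(phi);u=np.array([np.cos(phi),np.sin(phi)])
    a=np.array(p0)-(OFF+back)*u; b=np.array(p1)-OFF*u
    robot.reach(W(a,HIGH),O)
    if robot.servo_line(W(a,LOW),threshold=8): print("touch descending",robot.get_state()["wrist_force"],robot.get_state()["tcp_pos"])
    hit=robot.servo_line(W(b,LOW),speed=speed,threshold=10)
    st=robot.get_state();print("push",hit,st["wrist_force"].round(2),((R2.T@(st["tcp_pos"][:2]-org))*1000).round(1))
    robot.servo_line(W(b-8*u,LOW),speed=.1)
    if lift: robot.servo_line(W(b-8*u,HIGH),speed=.2)
def look(name):
    s=robot.snapshot("top");cv2.imwrite(f"pics/{name}.png",s["color"][130:370,130:400,::-1].repeat(2,0).repeat(2,1))
    for c,r in dark(s)[1]:
        p=cast(s,c,.076)[0,:2];print(c.round(1),round(r,1),((p-org)@R2*1000).round(1))
    print("t",robot.get_state()["time_s"])
E
python3 - <<'E'
from h import *
robot.gripper_to(.016)
push((-134,-1.4),(-45,0),0)
O=ori(0);robot.reach(W((-150,60),HIGH),O)
look("a1")
E
```

```text
push False [-0.02  0.12  0.19] [-66.7   0. ]
[300.5 272. ] 9.0 [-121.6  -62. ]
[198. 250.] 10.8 [-51.2  89.9]
[252.9 232.7] 6.9 [-43.4  -1.5]
[307.  229.1] 7.1 [-57.1 -88.3]
t 6.9417
```

View pics/a1.png

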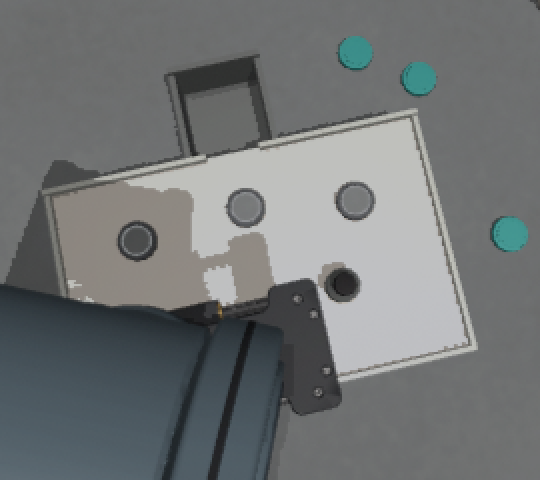

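The filter sits at crop (246,208), which is tray (-43,-1) and where I expected it, so the finger offset is right. I'll push it through the gate and stage the next filter.

Run:
```python
from h import *
push((-44,-.5),(12,0),0)
push((-51.3,89.5),(-48,0),-np.pi/2,speed=.09)
O=ori(0);robot.reach(W((-150,60),HIGH),O)
look("a2")
```

```text
push False [ 0.1  -0.48  0.08] [-9.7  0.1]
touch descending [0.01363077 0.94670384 5.60079614] [0.52102501 0.11274762 0.25641699]
push False [-1.28 -0.28 -0.21] [-48.1  21.9]
[300.5 272. ] 9.0 [-121.6  -62. ]
[253.5 237.5] 8.3 [-51.2  -0.8]
[308.7 228.9] 8.3 [-57.5 -91.1]
t 15.2
```

View pics/a2.png

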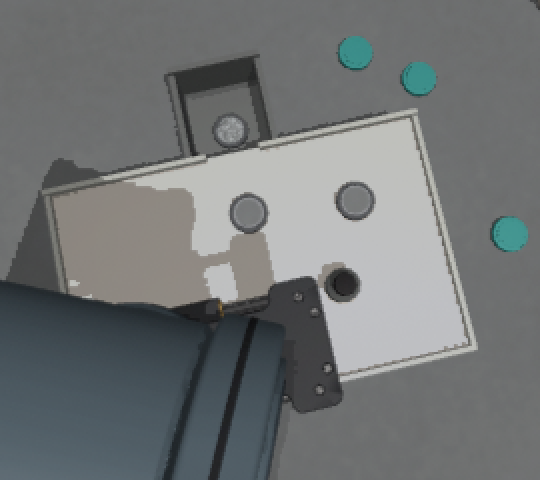

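The first filter is in the slot, at crop (231,130), and the second is staged at (248,213), tray (-50,-1). The descent overshot and grazed the deck with about 5 N, so I'll slow it down.

```bash
sed -i 's/W(a,LOW),threshold=8)/W(a,LOW),speed=.08,threshold=8)/' h.py
python3 - <<'E'
from h import *
push((-50,-.5),(12,0),0)
push((-57.8,-87.6),(-50,0),np.pi/2,speed=.09)
O=ori(0);robot.reach(W((-150,60),HIGH),O)
look("a3")
E
```

```text
push False [ 1.1  -0.3  -0.39] [-9.7  0. ]
push False [-0.89 -0.15  0.56] [-50.  -21.8]
[300.5 272. ] 9.0 [-121.6  -62. ]
[252.7 236.3] 6.8 [-49.   0.]
t 24.8833
```

View pics/a3.png

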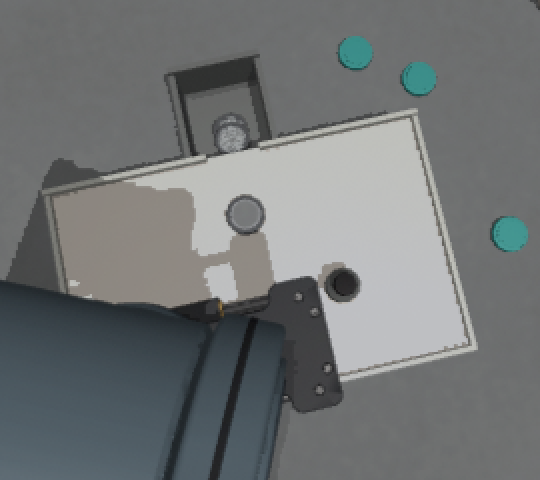

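Two filters are in the slot around crop (231,133), and the third is staged at (246,214), tray (-49,0). I'll push it through, then pull the hand up and well away from the tray.

Run:
```python
from h import *
push((-49,0),(12,0),0)
robot.movej([0.929,0.259,1.535,0,1.348,-0.203])
look("a4")
s=robot.snapshot("side");cv2.imwrite("pics/a5.png",s["color"][130:370,120:360,::-1].repeat(2,0).repeat(2,1))
```

```text
push False [-0.06  0.07 -0.57] [-9.7  0. ]
[215.1 293.5] 10.0 [-124.    76.6]
[298.8 270.8] 11.1 [-119.2  -59.8]
t 30.5917
```

View pics/a4.png

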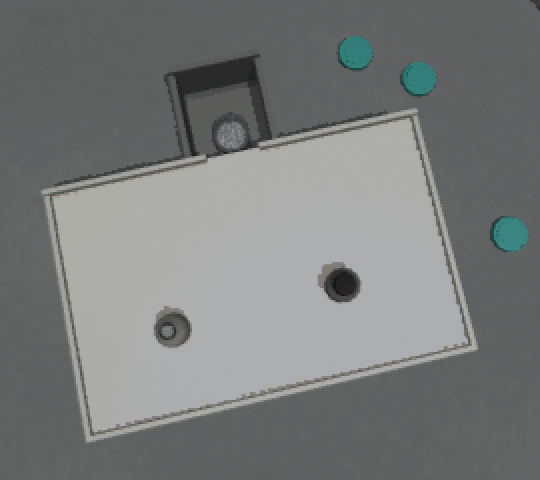

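View pics/a5.png

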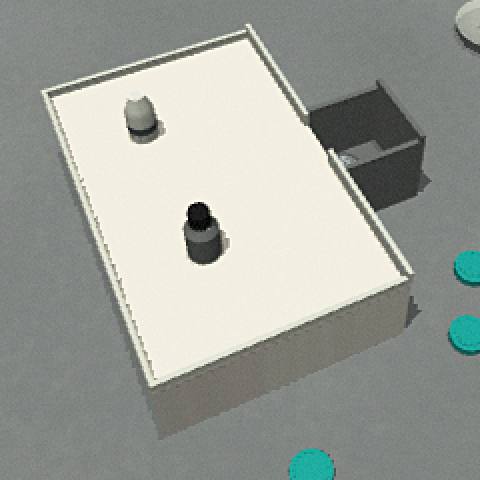

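The deck holds only the objective and bottle, at the same pixels as at the start. The filters are stacked low in the slot, at (231,133) in the top view and (347,160) in the side view.

```bash
python3 -c "
from rig import robot
robot.pause(.5);print(robot.get_state()['wrist_force']);robot.job_done()"
```

```text
[-0.03528425 -0.32930246 -0.17440235]
the job is handed in; nothing more can be done
```

I slid the three filters one after another through the gate with two slightly open fingertips, and all three are in the drop slot. The middle one went straight out. The two side ones were first pushed in front of the gate and then out. The job was handed in at about 31 s, with the hand back at its start pose.

**Final views:** There are no filters left on the deck. The objective and bottle are at exactly the same pixels as before, (215.1, 293.5) and (298.8, 270.8). Wrist force was about 0.4 N, so the hand was touching nothing.

**What was off or less certain:**
- **Tray fit:** my first fit of the tray outline was 7.5 mm short in x. I corrected it from edge profiles in both views before moving.
- **Deck contact:** one descent overshot by about 3 mm and the fingertips touched the deck with about 6 N. I slowed the later descents and they did not touch.
- **Filter count:** the filters lie on top of each other in the slot, so the last pictures do not show three separate discs. I know there are three because each left the deck and entered the slot in turn.

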